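# Hang the backrest bracket on the pad's two studs

## Task

The backrest pad lies face down on its sloping cradle with two headed studs standing out of its board. Take the larger steel bracket, the one whose two keyholes are as far apart as the studs, hang it on both studs at once and slide it down the slope until both studs are home in the narrow ends and the plate lies flat on the board, then let go. Leave the other things on the bench where they are.

Things in the scene. Friction and masses are not known exactly. Their poses are not given: they have to be found in the camera images.
- bracket: The larger bracket, plain bright steel, about 0.6 kg, lying tube up. Plate 80 (x) by 150 (y) by 5 mm; origin at the centre of the plate's underside, z out through the tube. Two keyholes through the plate, at y = +50 and -50 mm: a round opening 22 mm wide centred at x = -10 mm, from which a slot 12 mm wide runs towards +x and ends closed. +x must point up the slope when it hangs.
- socket (a point): On the bracket: centre of its open-topped rectangular socket tube, 40 mm above the plate's underside. The tube stands on the plate's centre, 30 mm (x) by 40 mm (y) outside, from 5 to 65 mm above the underside; grip it across the 40 mm.
- key_left (a point): On the bracket: where a stud's axis is when home, against the slot's closed end, in the keyhole at y = +50 mm; on the plate's underside (bracket frame 10, 50, 0 mm).
- key_right (a point): On the bracket: the same for the keyhole at y = -50 mm (bracket frame 10, -50, 0 mm).
- pad: Backrest pad, fixed: grey cushion 280 by 260 by 45 mm with a plywood board 240 (x) by 220 mm (y) in its upturned back, on a plywood cradle sloping 0.45 rad (26 deg), low edge towards the robot. Rigid. Origin at the centre of the board's upper face, 145 mm above the bench; x points up the slope, y across it, z square out of the board.
- stud_row (a point): On the board's face, the middle of the stud row as intended (pad frame 45, 0, 0 mm). Two steel headed studs stand square out of the board, 100 mm apart across the slope (pad y), both at pad x = 45 mm. Driven by hand: the pair together is off to one side by an unknown d of up to 8 mm (pad y = d + 50 and d - 50 mm), to be found by touch or by eye.
- stud_top (a point): 20 mm square out of the board from stud_row (pad frame 45, 0, 20 mm). Each stud: neck 8 mm thick, 8 mm long from the board up, then a head 18 mm wide, 4 mm thick with a tapered rim; its top is 12 mm off the board. A plate resting on the heads has its underside 12 mm off the board; with both heads through the openings it goes down to the board.
- small_bracket: A smaller bracket of the same make for another chair, not to be used: plate 80 by 110 mm, keyholes 60 mm apart, tube 25 by 25 mm, 65 mm high. Origin at the centre of the plate's underside. Leave it alone.
- tape_roll: White roll of tape, 100 mm across, 48 mm high; origin at the centre of its underside. Leave it alone.
- folding_rule: Wooden folding rule lying on the bench, about 235 mm long, 16 mm high; origin at the underside's centre. Leave it alone.
- mallet: Mallet lying on the bench, 280 mm long. Leave it alone.
- screwdriver: Screwdriver lying on the bench, 200 mm long. Leave it alone.
- driver: Cordless driver standing on its battery, 200 mm high, 115 by 75 mm at the foot; origin at the centre of its underside. Leave it alone.
Mind the look-alikes: they are no part of the job. What is shaped like the bracket but purple or turquoise is not meant.

How it is judged:
By the outcome, as a careful person would: the job done as asked, in the order asked, and still so for the second after the job is handed in, with the robot touching nothing.
It also fails if it takes over 58 s, if anything falls off the work surface, if the arm or the gripper's body presses on something with over 40 N, if the wrist force passes 120 N, or if a joint passes its speed limit or range.

## Robot

A 7-joint arm with a two-finger parallel gripper is mounted at the origin on the work surface. World frame = base frame: x ahead of the robot, y to its left, z up, the work surface at z = 0. Lengths are in m, angles in degrees, forces in N, time in s.
With the tool pointing down it reaches from about 0.425 to 0.875 m from the base axis. Payload 4.7 kg.
Tool frame: the origin (TCP) lies on the mounting face of the last link; the fingertips stand 182 mm ahead of it and the grasp point (between the pads) lies 164 mm ahead of it; z points along the fingers, y is the line along which they close (so a half turn about z gives the same grasp; the last joint's range is limited). The gripper opens to 87 mm and grips with 3 to 60 N. Pads are 19 mm wide; open, the fingers measure 117 mm over their backs; the gripper's body (75 mm by 190 mm) begins 51 mm behind the grasp point.
Start: joints at [-72.015, 18.392, -4.016, 83.108, 1.295, 78.541, -3.26], TCP at [0.192, 0.621, 0.405] pointing down, gripper open.
Joint ranges: [-163.93, 163.93], [-17.29, 119.83], [-79.2, 71.16], [3.27, 140.29], [-89.18, 269.18], [5.43, 117.66], [-154.24, 154.24]. Speed limits (degrees/s): [147.25, 147.25, 180, 180, 180, 180, 180].

## Interface

Orientations are given as [roll, pitch, yaw] about the fixed x, y, z axes, in that order (R = Rz(yaw) Ry(pitch) Rx(roll)).
In Python, from cell import env gives the robot as it stands.
- The arm moves only by the tool servo_tool, never from a script. Its argument "plan" is a list of rows, each an object with "xyz": the shift along the tool's x, y, z in cm, a list of three; "twist": the turn, a rotation vector about the tool's x, y, z in degrees, a list of three; "jaw": the closure, from 0 (fully open) to 1 (shut). In form: [{"xyz": [x, y, z], "twist": [wx, wy, wz], "jaw": jaw}, ...]. A call has 1 to 10 rows; each row is the pose to reach, as a shift and turn from the pose commanded when the call began, along the tool's axes at that moment; what a row does not reach only later rows make up. A row lasts 1/12 s, in which the tool goes at most 41.7 mm and 7.16 degrees, less where a joint would pass 70% of its speed; a pose out of reach is approached as far as the arm can. A call with a gripper value outside its range is refused whole. The fingers move at their own pace and stop on an object; "newtons" is the grip in N (left out, the last holds). Time passes only in rows, so rows that repeat a pose let the fingers close. It gives the time, the measured TCP pose, the force, the opening and the grip force at its end, in the units of the state.
- env.get_obs(): the state, without advancing time (a new reading comes with each control period).
- env.read_camera(name): name is "scene" or "top"; returns a dict with "img" (384x512x3 uint8, red, green, blue), "camera_matrix" (3x3 intrinsics, pixels), "R" (3x3) and "t" (3): a world point X has camera coordinates R X + t. Camera axes: x right, y down, z forward; pixel columns grow to the right and rows downward; lengths in m; the calibration is good to about 2 mm. A picture is of the moment at which its call begins. There is no depth.
- env.sign_off(): hands the job in; it is judged then, once.
The state is a dict: "time_s": time; "qpos": joint angles; "joint_velocities": joint speeds; "effort": joint torques, N m; "tool_pos": TCP position; "tool_rot": TCP orientation; "force": force on the tool from outside, world axes, zero at the start; "wrist_torque": the same for the moment, N m; "grip_width": finger opening in m; "grasp_force": force on a finger pad.
Only numpy, scipy, OpenCV 4.12 (cv2) and the standard library are available. Lean on these libraries where they do the work, as an engineer would, in place of code of your own. Each camera call takes 0.05 s, during which the arm holds its last target. There are 200 camera calls.

## Working session

There is one attempt and no reset: what is moved stays moved. The work goes in short steps, Python scripts to look and compute and a tool call to move; the robot and the scene stay as the last step left them, time stands still between calls to the robot, and variables do not carry over. Pictures are saved under pics/ and viewed, at most 10 in all, crops included, and the job is handed in when it is done.

Besides the shell and the picture viewer there is one more tool, called after "Call:" in YAML: its name, and indented under it one key for each argument. servo_tool: Moves the arm, as the interface text tells. Its arguments: {"type":"object","properties":{"plan":{"type":"array","items":{"type":"object","properties":{"xyz":{"type":"array","items":{"type":"number"}},"twist":{"type":"array","items":{"type":"number"}},"jaw":{"type":"number"}}}},"newtons":{"type":"number"}},"required":["plan"]}

```bash
mkdir -p pics; ls; python3 - <<'E'
from cell import env
import cv2,numpy as np
for n in("scene","top"):
    c=env.read_camera(n); cv2.imwrite(f"pics/{n}0.png",cv2.resize(c["img"][:,:,::-1],(800,600),interpolation=cv2.INTER_CUBIC))
    np.savez(f"{n}0.npz",**c)
    print(n,c["camera_matrix"].round(1).tolist(),c["R"].round(4).tolist(),c["t"].round(4).tolist())
o=env.get_obs();print(o)
E
```

```text
pics
scene [[474.3, 0.0, 249.7], [0.0, 474.3, 190.6], [0.0, 0.0, 1.0]] [[-0.64, 0.7684, -0.0035], [0.5751, 0.476, -0.6653], [-0.5096, -0.4278, -0.7465]] [0.3218, -0.2124, 1.8364]
top [[359.5, 0.0, 257.7], [0.0, 359.5, 185.5], [0.0, 0.0, 1.0]] [[0.0031, -1.0, -0.0064], [-0.9895, -0.0022, -0.1446], [0.1446, 0.0068, -0.9895]] [0.0013, 0.5076, 1.06]
{'time_s': 0.1, 'qpos': array([-72.0153271 ,  18.43353238,  -4.01595573,  83.16766845,
         1.29529724,  78.54044898,  -3.26140142]), 'joint_velocities': array([-0.10201703, -0.17077507,  0.05642301, -0.11639163, -0.00302606,
        0.05387203,  0.08537879]), 'effort': array([-1.18050102e-03, -4.92574561e+01, -4.06463323e-01, -3.13394880e+01,
       -6.41904655e-02,  3.95370182e-02,  7.61593446e-05]), 'tool_pos': array([0.19193207, 0.62082473, 0.40378732]), 'tool_rot': array([-1.79903600e+02,  5.60260153e-03,  1.62823981e+02]), 'force': array([-0.04156781,  0.31379686,  0.59002819]), 'wrist_torque': array([0.01149748, 0.00866293, 0.01018151]), 'grasp_force': 0.0, 'grip_width': 0.08704775736470746}
```

View pics/scene0.png

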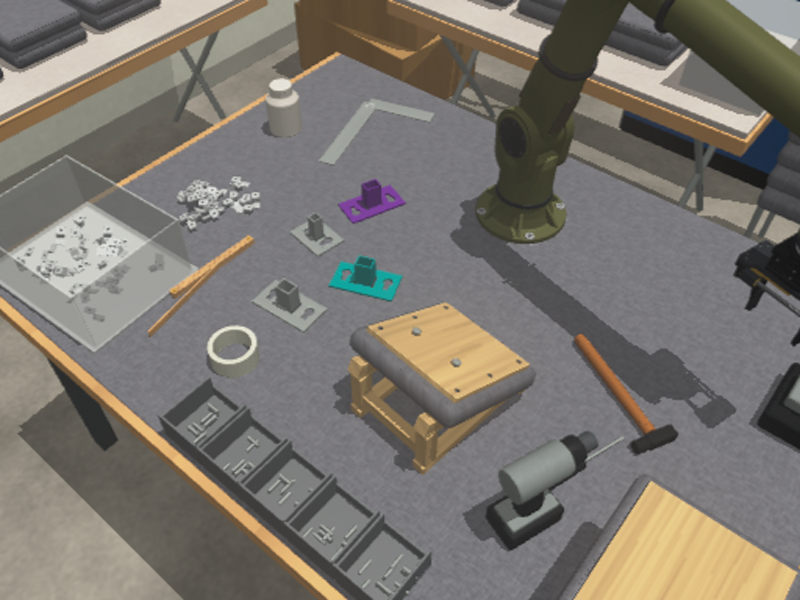

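View pics/top0.png

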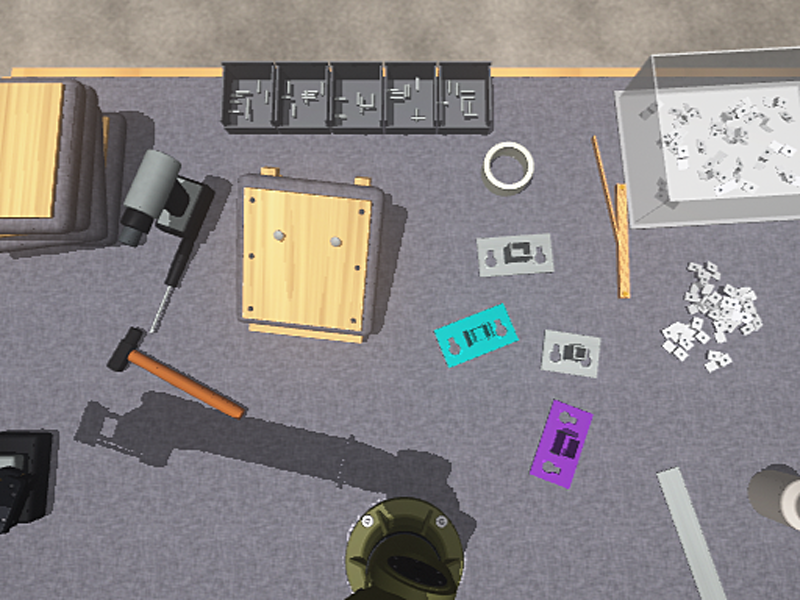

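The grey pieces in the top view are the larger bracket at (515,255) and the small one at (571,353); purple (562,443) and turquoise (476,335) are decoys. The grey one at (515,255) looks about 76 px wide against 58 px, so I take it as the 150 mm bracket. Next I measure it and confirm in a crop.

```bash
cat > h.py <<'E'
import numpy as np,cv2
def load(n): return dict(np.load(n+".npz"))
def ray(c,uv):
    K,R,t=c["camera_matrix"],c["R"],c["t"]
    d=R.T@np.linalg.inv(K)@np.array([uv[0],uv[1],1.]); return -R.T@t,d
def onz(c,uv,z):
    o,d=ray(c,uv); return o+d*(z-o[2])/d[2]
def onplane(c,uv,p,n):
    o,d=ray(c,uv); return o+d*((p-o)@n)/(d@n)
def tri(rs):
    A=np.zeros((3,3));b=np.zeros(3)
    for o,d in rs:
        d=d/np.linalg.norm(d);P=np.eye(3)-np.outer(d,d);A+=P;b+=P@o
    x=np.linalg.solve(A,b); return x,[np.linalg.norm((np.eye(3)-np.outer(d,d)/(d@d))@(x-o)) for o,d in rs]
def proj(c,X):
    p=c["camera_matrix"]@(c["R"]@X+c["t"]); return p[:2]/p[2]
E
python3 - <<'E'
from h import *
T=load("top0");S=load("scene0")
def grey(c,x0,y0,x1,y1,lo):
    hsv=cv2.cvtColor(c["img"],cv2.COLOR_RGB2HSV)
    m=((hsv[...,1]<40)&(hsv[...,2]>lo)).astype(np.uint8)
    z=np.zeros_like(m);z[y0:y1,x0:x1]=m[y0:y1,x0:x1];return z
for nm,c,boxs in(("top",T,[(298,143,362,182),(340,205,390,247)]),("scene",S,[(155,170,215,215),(182,133,225,165)])):
    for b in boxs:
        m=grey(c,*b,140)
        cs,_=cv2.findContours(m,cv2.RETR_EXTERNAL,cv2.CHAIN_APPROX_NONE)
        k=max(cs,key=cv2.contourArea); r=cv2.minAreaRect(k);bx=cv2.boxPoints(r)
        P=np.array([onz(c,p,0.005) for p in bx])
        print(nm,"area",cv2.contourArea(k),"rect",bx.round(1).tolist())
        print("  world",P.round(4).tolist(),"sides",np.linalg.norm(np.diff(P,axis=0),axis=1).round(4),"ctr",P.mean(0).round(4))
# board mask
for nm,c,b in(("top",T,(150,110,250,215)),("scene",S,(225,190,345,260))):
    hsv=cv2.cvtColor(c["img"],cv2.COLOR_RGB2HSV)
    m=((hsv[...,1]>60)&(hsv[...,2]>130)).astype(np.uint8);z=np.zeros_like(m);x0,y0,x1,y1=b;z[y0:y1,x0:x1]=m[y0:y1,x0:x1]
    cs,_=cv2.findContours(z,cv2.RETR_CCOMP,cv2.CHAIN_APPROX_NONE)
    k=max(cs,key=cv2.contourArea);ap=cv2.approxPolyDP(cv2.convexHull(k),5,True)[:,0]
    print(nm,"board",ap.tolist(),"holes",[(np.round(cv2.moments(q)["m10"]/cv2.contourArea(q),1),np.round(cv2.moments(q)["m01"]/cv2.contourArea(q),1),cv2.contourArea(q)) for q in cs if 8<cv2.contourArea(q)<500])
a=cv2.resize(T["img"][138:188,290:365],(390,260),interpolation=cv2.INTER_CUBIC)
b=cv2.resize(T["img"][200:250,330:405],(390,260),interpolation=cv2.INTER_CUBIC)
d=cv2.resize(S["img"][185:265,220:345],(400,256),interpolation=cv2.INTER_CUBIC)
e=cv2.resize(T["img"][105:220,148:252],(362,400)[:2],interpolation=cv2.INTER_CUBIC)
o=np.zeros((600,800,3),np.uint8);o[:260,:390]=a;o[:260,395:785]=b;o[262:518,:400]=d
e=cv2.resize(T["img"][110:220,150:250],(300,330),interpolation=cv2.INTER_CUBIC);o[265:595,410:710]=e
cv2.imwrite("pics/crop1.png",o[:,:,::-1])
E
```

```text
top area 1850.5 rect [[298.0, 143.0], [361.0, 143.0], [361.0, 181.0], [298.0, 181.0]]
  world [[0.6496, -0.1253, 0.005], [0.6499, -0.3261, 0.005], [0.5271, -0.3214, 0.005], [0.5267, -0.1237, 0.005]] sides [0.2009 0.1228 0.1978] ctr [ 0.5883 -0.2241  0.005 ]
top area 1863.5 rect [[340.0, 246.0], [340.0, 205.0], [389.0, 205.0], [389.0, 246.0]]
  world [[0.3255, -0.2496, 0.005], [0.4514, -0.2533, 0.005], [0.4517, -0.4054, 0.005], [0.326, -0.3992, 0.005]] sides [0.1259 0.1521 0.1259] ctr [ 0.3886 -0.3269  0.005 ]
scene area 422.5 rect [[160.89999389648438, 192.1999969482422], [171.0, 174.89999389648438], [208.1999969482422, 196.60000610351562], [198.10000610351562, 214.0]]
  world [[0.6288, -0.2945, 0.005], [0.5488, -0.3275, 0.005], [0.5391, -0.1547, 0.005], [0.6162, -0.1284, 0.005]] sides [0.0866 0.1731 0.0815] ctr [ 0.5832 -0.2263  0.005 ]
scene area 190.0 rect [[185.89999389648438, 148.10000610351562], [197.89999389648438, 134.1999969482422], [219.3000030517578, 152.6999969482422], [207.3000030517578, 166.60000610351562]]
  world [[0.4156, -0.3852, 0.005], [0.3303, -0.4047, 0.005], [0
[... 324 characters left out ...]
(228.3), np.float64(171.0), 11.0), (np.float64(160.7), np.float64(163.2), 11.5), (np.float64(214.2), np.float64(154.2), 40.0), (np.float64(177.6), np.float64(150.2), 36.5), (np.float64(231.0), np.float64(135.0), 14.0), (np.float64(161.0), np.float64(127.5), 12.0), (np.float64(231.7), np.float64(115.6), 41.0), (np.float64(172.0), np.float64(110.7), 11.0)]
scene board [[234, 211], [286, 194], [338, 233], [290, 257]] holes [(np.float64(241.5), np.float64(251.1), 147.0), (np.float64(228.8), np.float64(234.8), 87.0), (np.float64(292.2), np.float64(249.4), 8.5), (np.float64(291.5), np.float64(231.5), 29.5), (np.float64(266.0), np.float64(211.9), 30.0), (np.float64(243.0), np.float64(209.5), 10.0)]
```

View pics/crop1.png

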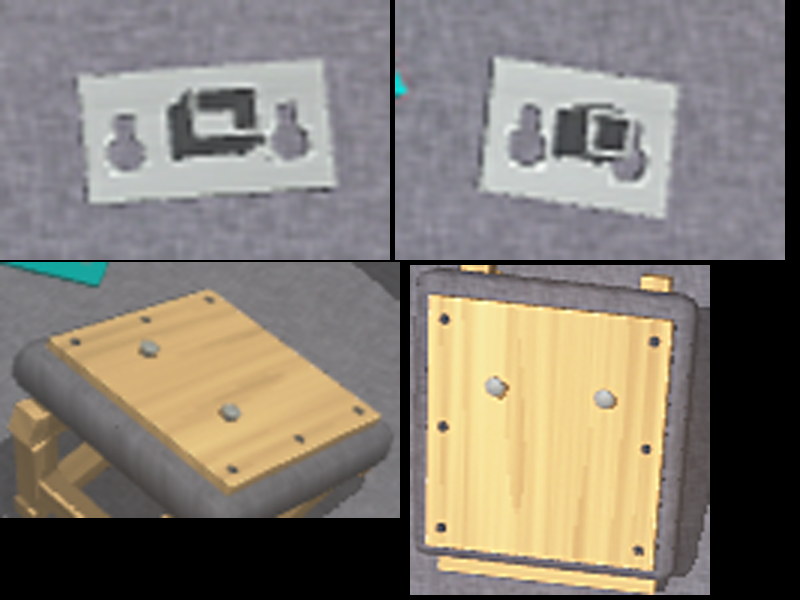

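The crop confirms that the grey bracket at top-view (515,255) has the wide keyhole spacing, with its slots pointing up in the image, away from the robot and up the slope. The stud heads are at about (278,235) and (335,241). Now the precise numbers.

```bash
python3 - <<'E'
from h import *
from scipy.optimize import least_squares
T=load("top0");S=load("scene0")
def big(c,b,f):
    x0,y0,x1,y1=b;I=c["img"].astype(int);m=f(I).astype(np.uint8);z=np.zeros_like(m);z[y0:y1,x0:x1]=m[y0:y1,x0:x1]
    cs,_=cv2.findContours(z,cv2.RETR_EXTERNAL,cv2.CHAIN_APPROX_NONE);return max(cs,key=cv2.contourArea)
I=T["img"];print("bg",I[178,330],"plate",I[172,312],I[172,350])
f=lambda I:(I[...,1]>=I[...,2]-3)&(I.min(-1)>150)
k=big(T,(298,143,362,182),f);bx=cv2.boxPoints(cv2.minAreaRect(k));P=np.array([onz(T,p,0.005) for p in bx])
print("bracket",P.round(4).tolist(),np.linalg.norm(np.diff(P,axis=0),axis=1).round(4),P.mean(0).round(4))
# hand-read holes (crop scale 5.2 about 290,138): round openings centres
for u,v in((125,150),(291,146)):
    print("hole",onz(T,(290+(u+.5)/5.2-.5,138+(v+.5)/5.2-.5),0.0025).round(4))
# studs by two views
def stud(c,p):
    return p
st=[[(177.6,150.2),(291.5,231.5)],[(214.2,154.2),(266.0,211.9)]]
X=[]
for a,b in st:
    x,r=tri([ray(T,a),ray(S,b)]);X.append(x);print("stud",x.round(4),np.round(r,4))
print("dist",np.linalg.norm(X[0]-X[1]))
# pad from board corners + yaw: fit position xy & yaw with z=.145, slope .45
bT=big(T,(150,112,250,211),lambda I:(I[...,0]-I[...,2]>50));bS=big(S,(225,190,345,260),lambda I:(I[...,0]-I[...,2]>50))
for n,b in(("T",bT),("S",bS)):
    print(n,cv2.approxPolyDP(cv2.convexHull(b),4,True)[:,0].tolist())
# dots: corner nails etc: fit board edges from top view edges: left/right columns
def Rp(y): 
    c,s=np.cos(y),np.sin(y);return np.array([[c,-s,0],[s,c,0],[0,0,1]])@cv2.Rodrigues(np.array([0,-.45,0]))[0]
cor=np.array([[.12,.11,0],[.12,-.11,0],[-.12,-.11,0],[-.12,.11,0]])
ct=np.array([[155,119.5],[237.5,128.5],[230.,212],[153.5,202.5]])
apT=cv2.approxPolyDP(cv2.convexHull(bT),4,True)[:,0].astype(float)
def res(p,obs):
    R=Rp(p[2]);return np.concatenate([proj(T,R@q+[p[0],p[1],.145])-o for q,o in zip(cor,obs)])
obs=np.array([apT[np.argmin(np.linalg.norm(apT-q,axis=1))] for q in ct])
r=least_squares(res,[.62,.15,0],args=(obs,));print("pad",r.x,"res",r.fun.round(1))
R=Rp(r.x[2]);p0=np.array([*r.x[:2],.145])
for x in X: print("stud in pad frame",(R.T@(x-p0)).round(4))
for (a,b) in st:
    for c,u in((T,a),(S,b)): print("head on plane z=11mm", (R.T@(onplane(c,u,p0+R[:,2]*.011,R[:,2])-p0)).round(4))
E
```

```text
bg [140 137 147] plate [191 196 195] [187 192 190]
bracket [[0.62, -0.1454, 0.005], [0.6315, -0.2983, 0.005], [0.5517, -0.3011, 0.005], [0.5405, -0.1497, 0.005]] [0.1534 0.0798 0.1519] [ 0.5859 -0.2236  0.005 ]
hole [ 0.5739 -0.1741  0.0025]
hole [ 0.5766 -0.2752  0.0025]
stud [0.5841 0.2195 0.1721] [0.0001 0.0001]
stud [0.5734 0.1203 0.1703] [0.0002 0.0002]
dist 0.0997900949006441
T [[156, 120], [237, 129], [231, 210], [155, 202]]
S [[235, 210], [286, 194], [338, 233], [291, 257]]
pad [ 0.5437327   0.1771531  -0.10723135] res [-0.1 -0.8  0.4 -1.2 -0.2  1.3 -0.1  0.9]
stud in pad frame [0.0438 0.0464 0.0089]
stud in pad frame [ 0.0431 -0.0533  0.0073]
head on plane z=11mm [0.0443 0.0459 0.011 ]
head on plane z=11mm [0.0471 0.0479 0.011 ]
head on plane z=11mm [ 0.0441 -0.0541  0.011 ]
head on plane z=11mm [ 0.0484 -0.05    0.011 ]
```

```bash
cat >> h.py <<'E'
from scipy.spatial.transform import Rotation as Ro
YAW=np.deg2rad(-6.15); P0=np.array([.5437,.1772,.145])
RP=Ro.from_euler('z',YAW).as_matrix()@Ro.from_rotvec([0,-.45,0]).as_matrix()
TOOL=np.diag([-1.,1,-1])       # tool axes in bracket frame (tool x=-bracket x, z=-z)
def goto(env,Rb,ob,grip=.04):
    "shift cm / twist deg in tool axes that brings bracket frame (Rb,ob) under the tool"
    o=env.get_obs();Rt=Ro.from_euler('xyz',o["tool_rot"],degrees=True).as_matrix()
    tgt=ob+Rb@[0,0,grip+.164];R2=Rb@TOOL
    print("t",round(o["time_s"],2),"pos",o["tool_pos"].round(4),"rot",o["tool_rot"].round(2),"F",o["force"].round(1),"w",round(o["grip_width"],4),"gf",round(o["grasp_force"],1),"q",o["qpos"].round(0))
    print("xyz",(Rt.T@(tgt-o["tool_pos"])*100).round(2),"twist",np.rad2deg(Ro.from_matrix(Rt.T@R2).as_rotvec()).round(2))
RB=Ro.from_euler('z',3.7,degrees=True).as_matrix()
def padpose(x,y,z): # bracket origin in pad coordinates
    return RP,P0+RP@[x,y,z]
E
python3 -c "
from h import *;from cell import env
goto(env,RB,np.array([.5855,-.224,.2]))
print(RP@[.0445,-.0038,0]+P0)"
```

```text
t 0.1 pos [0.1919 0.6208 0.4038] rot [-1.7990e+02  1.0000e-02  1.6282e+02] F [-0.   0.3  0.6] w 0.087 gf 0.0 q [-72.  18.  -4.  83.   1.  79.  -3.]
xyz [-62.55 -69.09   0.1 ] twist [-1.000e-01 -1.000e-02 -2.088e+01]
[0.58313219 0.16912911 0.16435597]
```

Call:
servo_tool:
  plan:
    - {"xyz":[-62.6,-68.9,0],"twist":[0,0,-7]}
    - {"xyz":[-62.6,-68.9,0],"twist":[0,0,-14]}
    - {"xyz":[-62.6,-68.9,0],"twist":[0,0,-21]}
    - {"xyz":[-62.6,-68.9,0],"twist":[0,0,-21]}
    - {"xyz":[-62.6,-68.9,0],"twist":[0,0,-21]}
    - {"xyz":[-62.6,-68.9,0],"twist":[0,0,-21]}
    - {"xyz":[-62.6,-68.9,0],"twist":[0,0,-21]}
    - {"xyz":[-62.6,-68.9,0],"twist":[0,0,-21]}
    - {"xyz":[-62.6,-68.9,0],"twist":[0,0,-21]}
    - {"xyz":[-62.6,-68.9,0],"twist":[0,0,-21]}

```text
validation failed for argument at $.pl...
```

```bash
python3 -c "
from h import *;from cell import env
goto(env,RB,np.array([.5855,-.224,.2]))"
```

```text
t 0.1 pos [0.1919 0.6208 0.4038] rot [-1.7990e+02  1.0000e-02  1.6282e+02] F [-0.   0.3  0.6] w 0.087 gf 0.0 q [-72.  18.  -4.  83.   1.  79.  -3.]
xyz [-62.55 -69.09   0.1 ] twist [-1.000e-01 -1.000e-02 -2.088e+01]
```

Call:
servo_tool:
  plan:
    - {"xyz":[-62.6,-68.9,0],"twist":[0,0,-7],"jaw":0}
    - {"xyz":[-62.6,-68.9,0],"twist":[0,0,-14],"jaw":0}
    - {"xyz":[-62.6,-68.9,0],"twist":[0,0,-21],"jaw":0}
    - {"xyz":[-62.6,-68.9,0],"twist":[0,0,-21],"jaw":0}
    - {"xyz":[-62.6,-68.9,0],"twist":[0,0,-21],"jaw":0}
    - {"xyz":[-62.6,-68.9,0],"twist":[0,0,-21],"jaw":0}
    - {"xyz":[-62.6,-68.9,0],"twist":[0,0,-21],"jaw":0}
    - {"xyz":[-62.6,-68.9,0],"twist":[0,0,-21],"jaw":0}
    - {"xyz":[-62.6,-68.9,0],"twist":[0,0,-21],"jaw":0}
    - {"xyz":[-62.6,-68.9,0],"twist":[0,0,-21],"jaw":0}
  newtons: 40

```text
time_s: 0.93
tool_pos: [0.3689, 0.2415, 0.4046]
tool_rot: [180.0, -0.0, -176.2]
force: [1.7, -0.3, -0.3]
grip_width: 0.0868
grasp_force: 0.0
```

```bash
python3 -c "
from h import *;from cell import env
goto(env,RB,np.array([.5855,-.224,.2]))"
```

```text
t 0.93 pos [0.3689 0.2415 0.4046] rot [ 1.7999e+02 -1.0000e-02 -1.7616e+02] F [ 1.7 -0.3 -0.3] w 0.0868 gf 0.0 q [-48.  -8.  11. 111.   1.  76.  56.]
xyz [-1.850e+01 -4.789e+01  4.000e-02] twist [ 0.01 -0.01  0.14]
```

Call:
servo_tool:
  plan:
    - {"xyz":[-18.5,-47.9,0],"twist":[0,0,0],"jaw":0}
    - {"xyz":[-18.5,-47.9,0],"twist":[0,0,0],"jaw":0}
    - {"xyz":[-18.5,-47.9,0],"twist":[0,0,0],"jaw":0}
    - {"xyz":[-18.5,-47.9,0],"twist":[0,0,0],"jaw":0}
    - {"xyz":[-18.5,-47.9,0],"twist":[0,0,0],"jaw":0}
    - {"xyz":[-18.5,-47.9,0],"twist":[0,0,0],"jaw":0}
    - {"xyz":[-18.5,-47.9,0],"twist":[0,0,0],"jaw":0}
    - {"xyz":[-18.5,-47.9,0],"twist":[0,0,0],"jaw":0}
    - {"xyz":[-18.5,-47.9,0],"twist":[0,0,0],"jaw":0}
    - {"xyz":[-18.5,-47.9,0],"twist":[0,0,0],"jaw":0}

```text
time_s: 1.77
tool_pos: [0.5446, -0.136, 0.4048]
tool_rot: [180.0, 0.0, -176.1]
force: [0.4, 0.7, -0.1]
grip_width: 0.087
grasp_force: 0.0
```

```bash
python3 -c "
from h import *;from cell import env
goto(env,RB,np.array([.5855,-.224,.0]))"
```

```text
t 1.77 pos [ 0.5446 -0.136   0.4048] rot [ 1.7998e+02  3.0000e-02 -1.7615e+02] F [ 0.4  0.7 -0.1] w 0.087 gf 0.0 q [-25.   9.  41.  97.  -6.  76. 110.]
xyz [-3.48 -9.06 20.07] twist [0.02 0.03 0.15]
```

Call:
servo_tool:
  plan:
    - {"xyz":[-3.5,-9.1,0],"twist":[0,0,0],"jaw":0}
    - {"xyz":[-3.5,-9.1,0],"twist":[0,0,0],"jaw":0}
    - {"xyz":[-3.5,-9.1,2],"twist":[0,0,0],"jaw":0}
    - {"xyz":[-3.5,-9.1,6],"twist":[0,0,0],"jaw":0}
    - {"xyz":[-3.5,-9.1,9],"twist":[0,0,0],"jaw":0}
    - {"xyz":[-3.5,-9.1,11],"twist":[0,0,0],"jaw":0}
    - {"xyz":[-3.5,-9.1,12],"twist":[0,0,0],"jaw":0}
    - {"xyz":[-3.5,-9.1,12],"twist":[0,0,0],"jaw":0}
    - {"xyz":[-3.5,-9.1,12],"twist":[0,0,0],"jaw":0}

```text
time_s: 2.52
tool_pos: [0.5855, -0.2226, 0.2851]
tool_rot: [-180.0, 0.0, -176.2]
force: [-0.2, -0.4, 0.8]
grip_width: 0.0871
grasp_force: 0.0
```

```bash
python3 -c "
from h import *;from cell import env
goto(env,RB,np.array([.5855,-.224,.0]))"
```

```text
t 2.52 pos [ 0.5855 -0.2226  0.2851] rot [-179.99    0.   -176.17] F [-0.2 -0.4  0.8] w 0.0871 gf 0.0 q [-14.  24.  41.  96. -17.  66. 125.]
xyz [ 0.01 -0.14  8.11] twist [-0.01  0.    0.13]
```

Call:
servo_tool:
  plan:
    - {"xyz":[0,-0.1,3],"twist":[0,0,0],"jaw":0}
    - {"xyz":[0,-0.1,6],"twist":[0,0,0],"jaw":0}
    - {"xyz":[0,-0.1,8],"twist":[0,0,0],"jaw":0}
    - {"xyz":[0,-0.1,8],"twist":[0,0,0],"jaw":0}
    - {"xyz":[0,-0.1,8],"twist":[0,0,0],"jaw":1}
    - {"xyz":[0,-0.1,8],"twist":[0,0,0],"jaw":1}
    - {"xyz":[0,-0.1,8],"twist":[0,0,0],"jaw":1}
    - {"xyz":[0,-0.1,8],"twist":[0,0,0],"jaw":1}
    - {"xyz":[0,-0.1,8],"twist":[0,0,0],"jaw":1}
    - {"xyz":[0,-0.1,8],"twist":[0,0,0],"jaw":1}
  newtons: 40

```text
time_s: 3.35
tool_pos: [0.5857, -0.2237, 0.2056]
tool_rot: [-180.0, 0.1, -176.2]
force: [0.8, 0.4, -0.4]
grip_width: 0.0552
grasp_force: 0.0
```

Call:
servo_tool:
  plan:
    - {"xyz":[0,0,0],"twist":[0,0,0],"jaw":1}
    - {"xyz":[0,0,-1],"twist":[0,0,0],"jaw":1}
    - {"xyz":[0,0,-3],"twist":[0,0,0],"jaw":1}
    - {"xyz":[0,0,-6],"twist":[0,0,0],"jaw":1}
    - {"xyz":[0,0,-10],"twist":[0,0,0],"jaw":1}
    - {"xyz":[0,0,-14],"twist":[0,0,0],"jaw":1}
    - {"xyz":[0,0,-18],"twist":[0,0,0],"jaw":1}
    - {"xyz":[0,0,-22],"twist":[0,0,0],"jaw":1}
    - {"xyz":[0,0,-24],"twist":[0,0,0],"jaw":1}
    - {"xyz":[0,0,-24],"twist":[0,0,0],"jaw":1}

```text
time_s: 4.18
tool_pos: [0.5856, -0.2247, 0.4503]
tool_rot: [-179.9, 0.5, -176.2]
force: [0.9, -0.3, -4.3]
grip_width: 0.0396
grasp_force: 40.0
```

```bash
python3 -c "
from h import *;from cell import env;import cv2
goto(env,*padpose(.0545,-.0038,.06))
c=env.read_camera('scene');np.savez('scene1.npz',**c)
c2=env.read_camera('top');np.savez('top1.npz',**c2)
o=np.hstack([cv2.resize(c['img'][100:260,100:300],(400,320)),cv2.resize(c2['img'][90:250,230:430],(400,320))])
cv2.imwrite('pics/lift.png',o[:,:,::-1])"
```

```text
t 4.18 pos [ 0.5856 -0.2247  0.4503] rot [-179.85    0.47 -176.2 ] F [ 0.9 -0.3 -4.3] w 0.0396 gf 40.0 q [-16.  17.  44.  84. -12.  83. 122.]
xyz [ 8.1  41.15  4.22] twist [  2.13 -25.24   9.8 ]
```

View pics/lift.png

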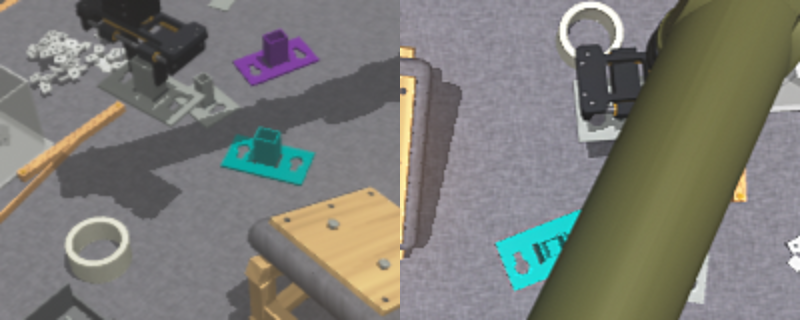

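The bracket is lifted (width 39.6 mm), but the fingers closed late, so the grip may sit higher on the tube than planned. I'll measure where the plate is in the scene view.

```bash
python3 - <<'E'
from h import *
S=load("scene1");T=load("top1")
o=cv2.resize(S["img"][115:175,130:230],(800,480),interpolation=cv2.INTER_CUBIC)
cv2.imwrite("pics/lift2.png",o[:,:,::-1])
R=Ro.from_euler('xyz',[-179.85,.47,-176.2],degrees=True).as_matrix();t=np.array([.5856,-.2247,.4503])
for g in(.04,.05,.06,.065):
  print(g)
  for q in([-.04,.075,.0],[.04,.075,.0],[.04,-.075,0],[-.04,-.075,.0],[-.04,.075,.005],[0,0,.065]):
    X=t+R@([0,0,.164]+TOOL@(np.array(q)-[0,0,g])); p=proj(S,X); print(q,((p-[130,115]+.5)*8-.5).round(0))
E
```

```text
0.04
[-0.04, 0.075, 0.0] [583. 248.]
[0.04, 0.075, 0.0] [444. 367.]
[0.04, -0.075, 0] [149. 206.]
[-0.04, -0.075, 0.0] [291.  96.]
[-0.04, 0.075, 0.005] [582. 239.]
[0, 0, 0.065] [345.  96.]
0.05
[-0.04, 0.075, 0.0] [585. 268.]
[0.04, 0.075, 0.0] [446. 387.]
[0.04, -0.075, 0] [153. 225.]
[-0.04, -0.075, 0.0] [294. 115.]
[-0.04, 0.075, 0.005] [584. 258.]
[0, 0, 0.065] [348. 117.]
0.06
[-0.04, 0.075, 0.0] [587. 287.]
[0.04, 0.075, 0.0] [449. 406.]
[0.04, -0.075, 0] [157. 244.]
[-0.04, -0.075, 0.0] [297. 135.]
[-0.04, 0.075, 0.005] [586. 277.]
[0, 0, 0.065] [351. 137.]
0.065
[-0.04, 0.075, 0.0] [588. 296.]
[0.04, 0.075, 0.0] [450. 415.]
[0.04, -0.075, 0] [159. 254.]
[-0.04, -0.075, 0.0] [299. 144.]
[-0.04, 0.075, 0.005] [587. 287.]
[0, 0, 0.065] [353. 147.]
```

View pics/lift2.png

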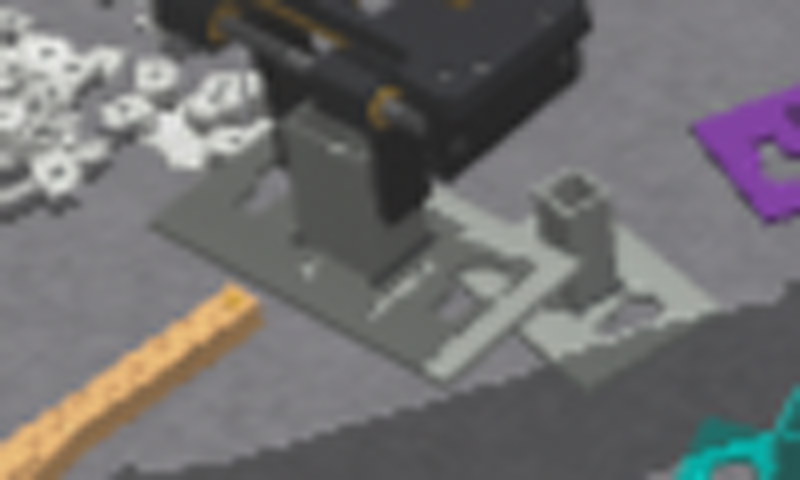

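Plate corners in the crop at (440,385), (578,265) and (150,228) fit a grip height of 50 mm. I'll use that.

```bash
python3 -c "
from h import *;from cell import env
goto(env,*padpose(.0545,-.0038,.08),grip=.05)"
```

```text
t 4.28 pos [ 0.5849 -0.2236  0.4438] rot [ 1.7996e+02 -6.0000e-02 -1.7619e+02] F [ 0.7  0.1 -6.1] w 0.0398 gf 40.0 q [-16.  18.  44.  85. -12.  83. 122.]
xyz [ 9.28 41.25  1.08] twist [  2.28 -25.78   9.78]
```

Call:
servo_tool:
  plan:
    - {"xyz":[1,4,0],"twist":[0.2,-2.6,1],"jaw":1}
    - {"xyz":[2,8,0],"twist":[0.5,-5.2,2],"jaw":1}
    - {"xyz":[3,12,0],"twist":[0.7,-7.7,2.9],"jaw":1}
    - {"xyz":[4,16,0],"twist":[0.9,-10.3,3.9],"jaw":1}
    - {"xyz":[5,20,0],"twist":[1.1,-12.9,4.9],"jaw":1}
    - {"xyz":[6,24,0],"twist":[1.4,-15.5,5.9],"jaw":1}
    - {"xyz":[7,28,0],"twist":[1.6,-18,6.8],"jaw":1}
    - {"xyz":[8,32,0],"twist":[1.8,-20.6,7.8],"jaw":1}
    - {"xyz":[9,36,0.5],"twist":[2.1,-23.2,8.8],"jaw":1}
    - {"xyz":[9.3,40,1],"twist":[2.3,-25.8,9.8],"jaw":1}

```text
time_s: 5.12
tool_pos: [0.4628, 0.1706, 0.4308]
tool_rot: [-179.8, 25.6, 173.9]
force: [1.2, -0.2, -5.5]
grip_width: 0.0395
grasp_force: 40.0
```

```bash
python3 -c "
from h import *;from cell import env
goto(env,*padpose(.0545,-.0038,.08),grip=.05)"
```

```text
t 5.12 pos [0.4628 0.1706 0.4308] rot [-179.79   25.62  173.93] F [ 1.2 -0.2 -5.5] w 0.0395 gf 40.0 q [-44. -11.  13. 113.  21.  58.  46.]
xyz [-0.2   1.14 -0.2 ] twist [-0.18 -0.17  0.07]
```

Call:
servo_tool:
  plan:
    - {"xyz":[0,0.5,1],"twist":[0,0,0],"jaw":1}
    - {"xyz":[0,1.1,2.5],"twist":[0,0,0],"jaw":1}
    - {"xyz":[0,1.1,4],"twist":[0,0,0],"jaw":1}
    - {"xyz":[0,1.1,5],"twist":[0,0,0],"jaw":1}
    - {"xyz":[0,1.1,5],"twist":[0,0,0],"jaw":1}
    - {"xyz":[0,1.1,5],"twist":[0,0,0],"jaw":1}
    - {"xyz":[0,1.1,5],"twist":[0,0,0],"jaw":1}

```text
time_s: 5.7
tool_pos: [0.4886, 0.1775, 0.3894]
tool_rot: [-179.9, 25.8, 173.8]
force: [0.5, -0.5, -3.9]
grip_width: 0.0398
grasp_force: 40.0
```

```bash
python3 - <<'E'
from h import *;from cell import env
goto(env,*padpose(.0545,-.0038,.03),grip=.05)
S=env.read_camera('scene');np.savez('scene2.npz',**S)
T=env.read_camera('top');np.savez('top2.npz',**T)
a=cv2.resize(S["img"][175:265,220:345],(800,576),interpolation=cv2.INTER_CUBIC)
cv2.imwrite("pics/over.png",a[:,:,::-1])
o=env.get_obs();R=Ro.from_euler('xyz',o["tool_rot"],degrees=True).as_matrix();t=o["tool_pos"]
for q in([-.04,.075,0],[.04,.075,0],[.04,-.075,0],[-.04,-.075,0],[.04,.075,.005],[.04,-.075,.005]):
    p=proj(S,t+R@([0,0,.164]+TOOL@(np.array(q)-[0,0,.05])));print(q,((p-[220,175]+.5)*6.4-.5).round(0))
E
```

```text
t 5.7 pos [0.4886 0.1775 0.3894] rot [-179.92   25.82  173.84] F [ 0.5 -0.5 -3.9] w 0.0398 gf 40.0 q [-43.  -6.  15. 113.  20.  52.  46.]
xyz [ 0.25  0.18 -0.01] twist [-0.08  0.03 -0.01]
[-0.04, 0.075, 0] [553. 341.]
[0.04, 0.075, 0] [444. 387.]
[0.04, -0.075, 0] [192. 188.]
[-0.04, -0.075, 0] [306. 153.]
[0.04, 0.075, 0.005] [448. 377.]
[0.04, -0.075, 0.005] [196. 178.]
```

View pics/over.png

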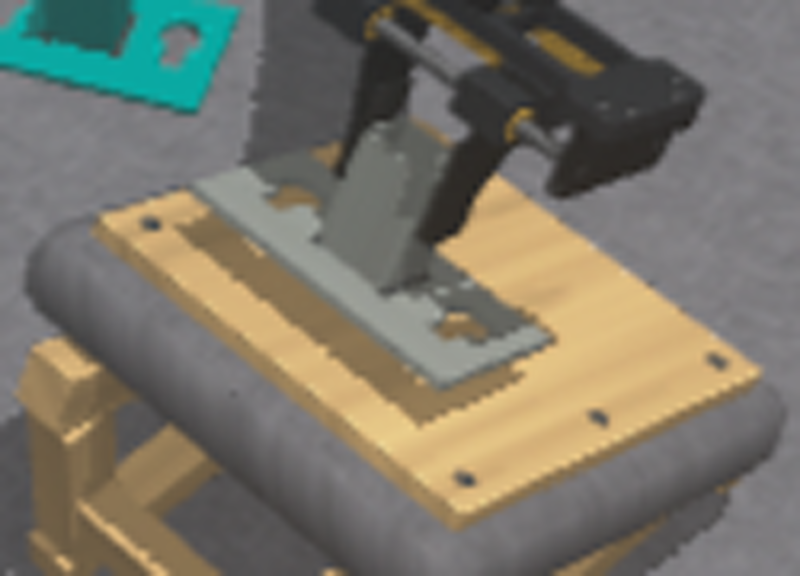

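Held plate over the pad in the scene crop: corners at (442,388), (555,340) and (190,186) match the prediction within 0.3 px, so the grip estimate is good. Now I check the top camera the same way.

```bash
python3 - <<'E'
from h import *;from cell import env
T=load("top2");x0,y0=150,105
a=cv2.resize(T["img"][y0:y0+75,x0:x0+100],(800,600),interpolation=cv2.INTER_CUBIC)
cv2.imwrite("pics/over_top.png",a[:,:,::-1])
o=env.get_obs();R=Ro.from_euler('xyz',o["tool_rot"],degrees=True).as_matrix();t=o["tool_pos"]
print(t)
for q in([-.04,.075,.005],[.04,.075,.005],[.04,-.075,.005],[-.04,-.075,.005],[-.01,.05,.005],[-.01,-.05,.005]):
    p=proj(T,t+R@([0,0,.164]+TOOL@(np.array(q)-[0,0,.05])));print(q,((p-[x0,y0]+.5)*8-.5).round(0))
E
```

```text
[0.48879003 0.17775106 0.39045515]
[-0.04, 0.075, 0.005] [132. 450.]
[0.04, 0.075, 0.005] [136. 211.]
[0.04, -0.075, 0.005] [594. 260.]
[-0.04, -0.075, 0.005] [578. 498.]
[-0.01, 0.05, 0.005] [208. 370.]
[-0.01, -0.05, 0.005] [509. 402.]
```

View pics/over_top.png

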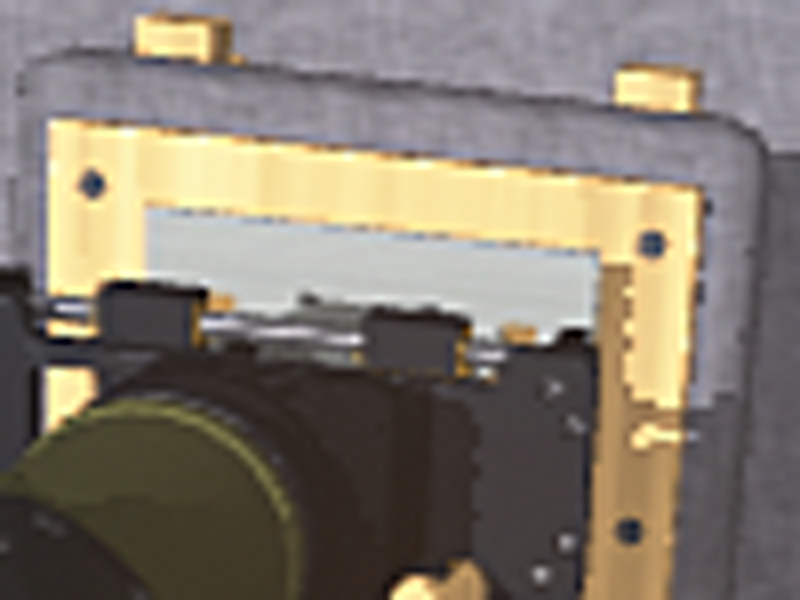

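```bash
python3 - <<'E'
from h import *
from scipy.optimize import least_squares
T=load("top0");S=load("scene0")
def blob(c,u,v,r=8):
    u,v=int(u),int(v);p=c["img"][v-r:v+r+1,u-r:u+r+1].astype(float)
    sat=p[...,0]-p[...,2];b=np.median(sat)
    w=np.clip((b-sat)/b,0,1);w[w<.3]=0
    br=p.mean(-1)
    yy,xx=np.mgrid[-r:r+1,-r:r+1];return np.array([u+(w*xx).sum()/w.sum(),v+(w*yy).sum()/w.sum()]),w.sum()
d=np.array([-1.05,.75])
def Rp(y): return Ro.from_euler('z',y).as_matrix()@Ro.from_rotvec([0,-.45,0]).as_matrix()
cor=np.array([[.12,.11,0],[.12,-.11,0],[-.12,-.11,0],[-.12,.11,0]])
oT=np.array([[156,120],[237,129],[231,210],[155,202]])+d
oT=oT+np.array([[-.5,-.3],[.5,-.3],[.3,.5],[-.5,.5]])
r=least_squares(lambda p:np.concatenate([proj(T,Rp(p[2])@q+[p[0],p[1],.145])-o for q,o in zip(cor,oT)]),[.54,.18,-.1])
print("pad",r.x,r.fun.round(1));R=Rp(r.x[2]);p0=np.array([*r.x[:2],.145])
print("scene board corners pred",[proj(S,R@q+p0).round(1).tolist() for q in cor],"obs 235,210 286,194 338,233 291,257")
X=[]
for a,b in(((177.6,150.2),(291.5,231.5)),((214.2,154.2),(266.0,211.9))):
    a2,wa=blob(T,*a);b2,wb=blob(S,*b);x,e=tri([ray(T,a2+d),ray(S,b2)]);X.append(x)
    print(a2.round(1),wa.round(0),b2.round(1),wb.round(0),"X",x.round(4),np.round(e,4),"pad",(R.T@(x-p0)).round(4),"S z=10",(R.T@(onplane(S,b2,p0+R[:,2]*.01,R[:,2])-p0)).round(4),"T z=10",(R.T@(onplane(T,a2+d,p0+R[:,2]*.01,R[:,2])-p0)).round(4))
X=np.array(X);v=X[0]-X[1];print("mid",X.mean(0).round(4),"dist",np.linalg.norm(v),"yaw",np.rad2deg(np.arctan2(-v[0],v[1])))
E
```

```text
pad [ 0.54133086  0.18011627 -0.10696886] [ 0.3 -0.4 -0.2 -0.8 -0.5  0.8  0.4  0.5]
scene board corners pred [[292.8, 255.4], [235.2, 208.6], [285.5, 193.0], [339.6, 232.8]] obs 235,210 286,194 338,233 291,257
[177.8 150.1] 29.0 [291.6 231.6] 23.0 X [0.5831 0.2208 0.1716] [0.0014 0.0014] pad [0.0451 0.0449 0.0078] S z=10 [0.0499 0.0458 0.01  ] T z=10 [0.0447 0.0455 0.01  ]
[214.3 154.2] 31.0 [266.1 210.9] 23.0 X [0.5715 0.1211 0.1736] [0.0015 0.0015] pad [ 0.0451 -0.0555  0.01  ] S z=10 [ 0.0466 -0.0562  0.01  ] T z=10 [ 0.0441 -0.0543  0.01  ]
mid [0.5773 0.171  0.1726] dist 0.1003981905417887 yaw -6.658073306604903
```

```bash
sed -i 's/^YAW=.*/YAW=np.deg2rad(-6.2); P0=np.array([.5413,.1801,.145])/' h.py
cat >> h.py <<'E'
def where(env,grip=.05):
    o=env.get_obs();R=Ro.from_euler('xyz',o["tool_rot"],degrees=True).as_matrix()
    b=o["tool_pos"]+R@[0,0,.164+grip];Rb=R@TOOL
    print("t",round(o["time_s"],2),"bracket in pad mm",(RP.T@(b-P0)*1000).round(1),"rot err",np.rad2deg(Ro.from_matrix(RP.T@Rb).as_rotvec()).round(2),"F pad",(RP.T@o["force"]).round(1),"M",(RP.T@o["wrist_torque"]).round(2),"w",round(o["grip_width"],4))
E
python3 -c "
from h import *;from cell import env
goto(env,*padpose(.055,-.005,.016),grip=.05);where(env)"
```

```text
t 5.8 pos [0.4888 0.1778 0.3905] rot [179.99  25.91 173.83] F [ 0.6 -0.3 -5. ] w 0.0397 gf 40.0 q [-43.  -6.  15. 113.  20.  52.  46.]
xyz [0.5  0.3  1.36] twist [0.02 0.13 0.03]
t 5.8 bracket in pad mm [60.5 -7.9 29.6] rot err [ 0.02 -0.13  0.03] F pad [-1.6 -0.2 -4.8] M [0.01 1.05 0.03] w 0.0397
```

Call:
servo_tool:
  plan:
    - {"xyz":[0.5,0.3,0],"twist":[0,0.1,0],"jaw":1}
    - {"xyz":[0.5,0.3,0.5],"twist":[0,0.1,0],"jaw":1}
    - {"xyz":[0.5,0.3,1],"twist":[0,0.1,0],"jaw":1}
    - {"xyz":[0.5,0.3,1.3],"twist":[0,0.1,0],"jaw":1}
    - {"xyz":[0.5,0.3,1.3],"twist":[0,0.1,0],"jaw":1}
    - {"xyz":[0.5,0.3,1.3],"twist":[0,0.1,0],"jaw":1}

```text
time_s: 6.3
tool_pos: [0.4903, 0.1805, 0.3754]
tool_rot: [-179.9, 25.7, 173.9]
force: [0.3, 1.2, -5.7]
grip_width: 0.0398
grasp_force: 40.0
```

```bash
python3 -c "
from h import *;from cell import env
where(env)"
```

```text
t 6.3 bracket in pad mm [54.4 -5.4 15.6] rot err [-0.06  0.05  0.06] F pad [-2.3  1.2 -5.2] M [ 0.03  1.11 -0.02] w 0.0398
```

Slightly correct and lower gently, 2 mm per row.

Call:
servo_tool:
  plan:
    - {"xyz":[-0.05,0,0.2],"twist":[0,0,0],"jaw":1}
    - {"xyz":[-0.05,0,0.4],"twist":[0,0,0],"jaw":1}
    - {"xyz":[-0.05,0,0.6],"twist":[0,0,0],"jaw":1}
    - {"xyz":[-0.05,0,0.6],"twist":[0,0,0],"jaw":1}

```text
time_s: 6.63
tool_pos: [0.4933, 0.1802, 0.3702]
tool_rot: [-179.9, 25.7, 173.9]
force: [-0.7, -0.8, -5.7]
grip_width: 0.04
grasp_force: 40.0
```

```bash
python3 -c "
from h import *;from cell import env
where(env)"
```

```text
t 6.63 bracket in pad mm [54.9 -5.3  9.5] rot err [-0.05  0.04  0.06] F pad [-3.  -0.9 -4.9] M [-0.03  1.11 -0.03] w 0.04
```

Call:
servo_tool:
  plan:
    - {"xyz":[0,0,0.2],"twist":[0,0,0],"jaw":1}
    - {"xyz":[0,0,0.4],"twist":[0,0,0],"jaw":1}
    - {"xyz":[0,0,0.4],"twist":[0,0,0],"jaw":1}
    - {"xyz":[0,0,0.4],"twist":[0,0,0],"jaw":1}

```text
time_s: 6.97
tool_pos: [0.495, 0.1801, 0.3669]
tool_rot: [-179.9, 25.8, 173.9]
force: [-0.2, -0.3, -5.6]
grip_width: 0.0397
grasp_force: 40.0
```

```bash
python3 -c "
from h import *;from cell import env
where(env)"
```

```text
t 6.97 bracket in pad mm [55.  -5.1  5.8] rot err [-0.04  0.03  0.06] F pad [-2.6 -0.3 -5. ] M [ 0.03  1.17 -0.01] w 0.0397
```

Still no contact at 5.8 mm, which is below the 12 mm head tops. Continuing down.

Call:
servo_tool:
  plan:
    - {"xyz":[0,0,0.15],"twist":[0,0,0],"jaw":1}
    - {"xyz":[0,0,0.3],"twist":[0,0,0],"jaw":1}
    - {"xyz":[0,0,0.4],"twist":[0,0,0],"jaw":1}
    - {"xyz":[0,0,0.4],"twist":[0,0,0],"jaw":1}

```text
time_s: 7.3
tool_pos: [0.4967, 0.1799, 0.3645]
tool_rot: [-180.0, 25.8, 173.8]
force: [-4.9, -1.3, 1.7]
grip_width: 0.0398
grasp_force: 40.0
```

```bash
python3 -c "
from h import *;from cell import env
where(env)"
```

```text
t 7.3 bracket in pad mm [55.6 -5.   2.9] rot err [-0.01 -0.01  0.03] F pad [-3.5 -1.9  3.6] M [-0.1   1.6   0.12] w 0.0398
```

Contact at about 3 mm estimated, which is the board given about 2 mm of z uncertainty. Slide down the slope.

Call:
servo_tool:
  plan:
    - {"xyz":[0.3,0,0],"twist":[0,0,0],"jaw":1}
    - {"xyz":[0.6,0,0],"twist":[0,0,0],"jaw":1}
    - {"xyz":[0.9,0,0],"twist":[0,0,0],"jaw":1}
    - {"xyz":[1.2,0,0],"twist":[0,0,0],"jaw":1}
    - {"xyz":[1.4,0,0],"twist":[0,0,0],"jaw":1}
    - {"xyz":[1.4,0,0],"twist":[0,0,0],"jaw":1}

```text
time_s: 7.8
tool_pos: [0.4845, 0.1818, 0.3586]
tool_rot: [179.9, 25.9, 173.9]
force: [0.7, 0.2, 5.1]
grip_width: 0.0398
grasp_force: 40.0
```

```bash
python3 -c "
from h import *;from cell import env
where(env)"
```

```text
t 7.8 bracket in pad mm [42.4 -4.1  3. ] rot err [ 0.1  -0.14  0.07] F pad [2.8 0.2 4.2] M [ 0.23  0.1  -0.05] w 0.0398
```

Call:
servo_tool:
  plan:
    - {"xyz":[0.2,0,0],"twist":[0,0,0],"jaw":1}
    - {"xyz":[0.4,0,0],"twist":[0,0,0],"jaw":1}
    - {"xyz":[0.6,0,0],"twist":[0,0,0],"jaw":1}
    - {"xyz":[0.8,0,0],"twist":[0,0,0],"jaw":1}
    - {"xyz":[0.8,0,0],"twist":[0,0,0],"jaw":1}
    - {"xyz":[0.8,0,0],"twist":[0,0,0],"jaw":1}

```text
time_s: 8.3
tool_pos: [0.4776, 0.1825, 0.3553]
tool_rot: [179.9, 25.9, 173.8]
force: [1.8, -0.9, 5.6]
grip_width: 0.0401
grasp_force: 40.0
```

```bash
python3 -c "
from h import *;from cell import env
where(env)"
```

```text
t 8.3 bracket in pad mm [34.8 -4.1  3. ] rot err [ 0.1  -0.16  0.04] F pad [ 4.1 -0.7  4.2] M [ 0.16 -0.07 -0.11] w 0.0401
```

Call:
servo_tool:
  plan:
    - {"xyz":[0.15,0,0],"twist":[0,0,0],"jaw":1}
    - {"xyz":[0.3,0,0],"twist":[0,0,0],"jaw":1}
    - {"xyz":[0.3,0,0],"twist":[0,0,0],"jaw":1}
    - {"xyz":[0.3,0,0],"twist":[0,0,0],"jaw":1}

```text
time_s: 8.63
tool_pos: [0.4762, 0.1825, 0.355]
tool_rot: [179.8, 26.2, 173.8]
force: [6.9, 0.0, 4.7]
grip_width: 0.04
grasp_force: 40.0
```

```bash
python3 -c "
from h import *;from cell import env
where(env)"
```

```text
t 8.63 bracket in pad mm [34.3 -4.1  3.4] rot err [ 0.16 -0.38 -0.  ] F pad [8.2 0.8 1.3] M [ 0.06 -1.31 -0.21] w 0.04
```

The end stop is felt (3 mm commanded, 0.5 mm moved, Fx +8 N). I ease the slide, press lightly flat, then a small lift test to prove capture.

Call:
servo_tool:
  plan:
    - {"xyz":[-0.1,0,0.1],"twist":[0,0,0],"jaw":1}
    - {"xyz":[-0.2,0,0.2],"twist":[0,0,0],"jaw":1}
    - {"xyz":[-0.2,0,0.2],"twist":[0,0,0],"jaw":1}

```text
time_s: 8.88
tool_pos: [0.4776, 0.1825, 0.3551]
tool_rot: [179.9, 26.0, 173.8]
force: [-9.0, -2.3, 18.1]
grip_width: 0.0399
grasp_force: 40.0
```

```bash
python3 -c "
from h import *;from cell import env
where(env)"
```

```text
t 8.88 bracket in pad mm [34.8 -4.1  2.8] rot err [ 0.09 -0.17 -0.02] F pad [-0.  -3.2 20.1] M [-0.63  0.83 -0.11] w 0.0399
```

Call:
servo_tool:
  plan:
    - {"xyz":[0,0,-0.4],"twist":[0,0,0],"jaw":1}
    - {"xyz":[0,0,-0.8],"twist":[0,0,0],"jaw":1}
    - {"xyz":[0,0,-0.9],"twist":[0,0,0],"jaw":1}
    - {"xyz":[0,0,-0.9],"twist":[0,0,0],"jaw":1}

```text
time_s: 9.22
tool_pos: [0.4753, 0.1821, 0.3575]
tool_rot: [179.9, 26.0, 173.9]
force: [28.1, 4.5, -24.0]
grip_width: 0.0399
grasp_force: 40.0
```

```bash
python3 -c "
from h import *;from cell import env
where(env)"
```

```text
t 9.22 bracket in pad mm [34.1 -4.8  6. ] rot err [ 0.09 -0.26  0.05] F pad [ 14.3   7.5 -33.5] M [ 1.66 -2.99 -0.36] w 0.0399
```

Lift stopped after 3.2 mm with −33 N, exactly the 8−5 mm play under the heads, so both studs are engaged. I put it back down flat, nudge it home and release.

Call:
servo_tool:
  plan:
    - {"xyz":[0,0,0.4],"twist":[0,0,0],"jaw":1}
    - {"xyz":[0,0,0.75],"twist":[0,0,0],"jaw":1}
    - {"xyz":[0.1,0,0.75],"twist":[0,0,0],"jaw":1}
    - {"xyz":[0.2,0,0.75],"twist":[0,0,0],"jaw":1}
    - {"xyz":[0.2,0,0.75],"twist":[0,0,0],"jaw":1}
    - {"xyz":[0.2,0,0.75],"twist":[0,0,0],"jaw":1}

```text
time_s: 9.72
tool_pos: [0.4765, 0.182, 0.3549]
tool_rot: [179.9, 26.2, 173.8]
force: [4.9, -1.1, 7.5]
grip_width: 0.0395
grasp_force: 40.0
```

```bash
python3 -c "
from h import *;from cell import env
where(env)"
```

```text
t 9.72 bracket in pad mm [34.5 -4.8  3.1] rot err [ 0.09 -0.37 -0.01] F pad [ 7.8 -0.6  4.6] M [-0.52 -1.06 -0.23] w 0.0395
```

Call:
servo_tool:
  plan:
    - {"xyz":[0.1,0,0],"twist":[0,0,0],"jaw":0.7}
    - {"xyz":[0.1,0,0],"twist":[0,0,0],"jaw":0}
    - {"xyz":[0.1,0,0],"twist":[0,0,0],"jaw":0}
    - {"xyz":[0.1,0,0],"twist":[0,0,0],"jaw":0}
    - {"xyz":[0.1,0,0],"twist":[0,0,0],"jaw":0}
    - {"xyz":[0.1,0,0],"twist":[0,0,0],"jaw":0}
    - {"xyz":[0.1,0,0],"twist":[0,0,0],"jaw":0}
    - {"xyz":[0.1,0,0],"twist":[0,0,0],"jaw":0}
    - {"xyz":[0.1,0,0],"twist":[0,0,0],"jaw":0}

```text
time_s: 10.47
tool_pos: [0.4736, 0.1825, 0.3516]
tool_rot: [-179.9, 25.8, 173.9]
force: [-0.4, -0.3, 0.6]
grip_width: 0.0831
grasp_force: 0.0
```

Call:
servo_tool:
  plan:
    - {"xyz":[0,0,-1],"twist":[0,0,0],"jaw":0}
    - {"xyz":[0,0,-3],"twist":[0,0,0],"jaw":0}
    - {"xyz":[0,0,-5],"twist":[0,0,0],"jaw":0}
    - {"xyz":[0,0,-8],"twist":[0,0,0],"jaw":0}
    - {"xyz":[0,0,-11],"twist":[0,0,0],"jaw":0}
    - {"xyz":[0,0,-14],"twist":[0,0,0],"jaw":0}
    - {"xyz":[0,0,-16],"twist":[0,0,0],"jaw":0}
    - {"xyz":[0,0,-16],"twist":[0,0,0],"jaw":0}

```text
time_s: 11.13
tool_pos: [0.4035, 0.1912, 0.5012]
tool_rot: [179.7, 26.1, 173.9]
force: [0.7, 0.7, -0.0]
grip_width: 0.0871
grasp_force: 0.0
```

```bash
python3 - <<'E'
from h import *;from cell import env
where(env)
S=env.read_camera('scene');T=env.read_camera('top')
a=cv2.resize(S["img"][175:265,220:345],(800,576),interpolation=cv2.INTER_CUBIC)
cv2.imwrite("pics/done.png",a[:,:,::-1])
R,p=padpose(.035,-.0045,0)
for q in([-.04,.075,0],[.04,.075,0],[.04,-.075,0],[-.04,-.075,0]):
    u=proj(S,p+R@q);print(q,((u-[220,175]+.5)*6.4-.5).round(0))
E
```

```text
t 11.13 bracket in pad mm [ 31.8  -2.6 166.8] rot err [ 0.33 -0.35  0.05] F pad [ 0.6  0.8 -0.3] M [ 0.03  0.47 -0.02] w 0.0871
[-0.04, 0.075, 0] [566. 385.]
[0.04, 0.075, 0] [461. 431.]
[0.04, -0.075, 0] [214. 234.]
[-0.04, -0.075, 0] [324. 198.]
```

View pics/done.png

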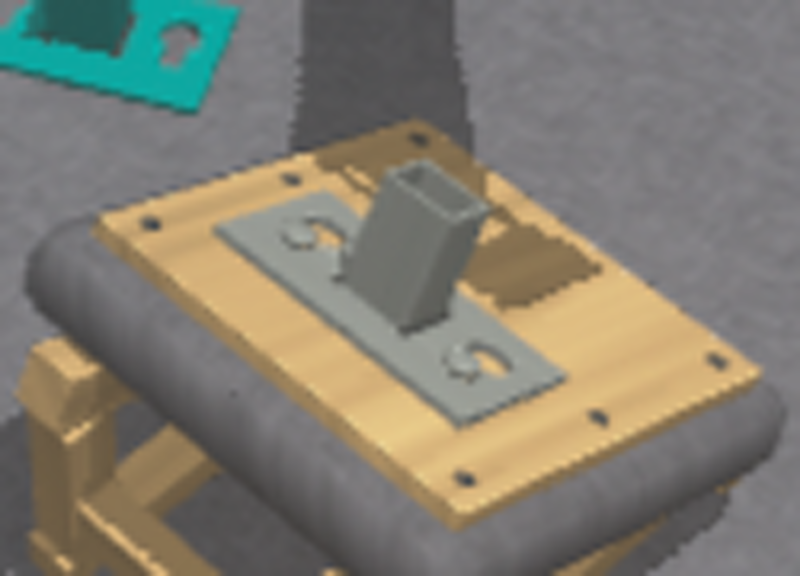

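The picture shows the bracket flat on the board with both heads, at about (298,235) and (462,362), at the slot ends. The openings are empty below them, and the gripper is clear.

```bash
python3 -c "
from cell import env
print(env.sign_off())"
```

```text
the job is handed in; nothing more can be done
None
```

The larger bracket hangs on both studs, slid fully home and lying flat on the board, the gripper is clear of it, and the job is handed in at about 11 s of the 58 s allowed.

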